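# Put the mixed fly stocks away

## Robot

A 7-joint arm with a two-finger parallel gripper is mounted at the origin on the work surface. World frame = base frame: x ahead of the robot, y to its left, z up, the work surface at z = 0. Lengths are in mm, angles in rad, forces in N, time in s.
With the tool pointing down it reaches from about 425 to 950 mm from the base axis. Payload 4.7 kg.
Tool frame: the origin (TCP) lies on the centre line of the jaws, within the pads' length; the fingertips stand 25 mm ahead of it and the grasp point (between the pads) lies 6 mm ahead of it; z points along the fingers, y is the line along which they close (so a half turn about z gives the same grasp; the last joint's range is limited). The gripper opens to 87 mm and grips with 3 to 60 N. Pads are 19 mm wide; open, the fingers measure 117 mm over their backs; the gripper's body (75 mm by 190 mm) begins 51 mm behind the grasp point.
Start: joints at [1.156, 0.469, -0.049, 1.532, 0.024, 1.141, -0.082], TCP at [254.048, -625.385, 247.573] pointing down, gripper open.
Joint ranges: [-2.59, 2.59], [-0.33, 1.99], [-1.39, 1.29], [0.1, 2.45], [-1.04, 4.18], [0.21, 1.99], [-2.66, 2.66]. Speed limits (rad/s): [2.57, 2.57, 3.14, 3.14, 3.14, 3.14, 3.14].

## Interface

Orientations are given as a 3x3 rotation matrix whose columns are the frame's x, y, z axes.
In Python, from plant import * gives the robot as it stands. The module is installed in compiled form; this text tells all that it offers.
- The arm moves only by the tool arm_command, never from a script. Its argument "targets" is a list of rows, each a list of 3 entries, a list of its own where there are three numbers: the opening, from 0 (shut) to 1 (fully open), then the shift along the tool's x, y, z in mm, then the turn about the tool's z in rad. A call has 1 to 8 rows; each row is the pose to reach, as a shift and turn from the pose commanded when the call began, along the tool's axes at that moment; what a row does not reach only later rows make up. A row lasts 1/8 s, in which the tool goes at most 62.5 mm and 10.7 degrees, less where a joint would pass 70% of its speed; a pose out of reach is approached as far as the arm can. A call with a gripper value outside its range is refused whole. The fingers move at their own pace and stop on an object; "newtons" is the grip in N (left out, the last holds). Time passes only in rows, so rows that repeat a pose let the fingers close. It gives the time, the measured TCP pose, the force and the opening at its end, in the units of the state.
- sense(): the state, without advancing time (a new reading comes with each control period).
- get_image(name): name is "scene" or "side" or "wrist"; returns a dict with "frame" (400x640x3 uint8, red, green, blue), "intrinsics" (3x3 intrinsics, pixels), "extrinsics" (4x4, takes a point from camera to world coordinates); the wrist camera has in their place "mount" (4x4, takes a point from camera to tool coordinates, whose origin is the TCP and whose axes are the flange's). Camera axes: x right, y down, z forward; pixel columns grow to the right and rows downward; lengths in mm; the calibration is good to about 2 mm. A picture is of the moment at which its call begins: read the wrist's pose just before it. There is no depth.
- finish_job(): hands the job in, once; it reports no verdict.
Trained networks look in a picture, given as the dict that the camera call returned (one of the last four; its "shot" number tells which), for a name from the list of things; names that differ only in an ending like _2 or _b are one class to them, and where a whole thing is asked for, a point or a joint stands for the part that bears it (a point fixed in the world has none). Each returns a list of dicts, best first, with "confidence" (0 to 1); they miss things now and then, are a little off and sometimes report something else, mostly with a low value. They report only what shows in the picture. A call takes as long as a camera call. They do not tell look-alikes from the thing itself.
- boxes_of(label, picture): "at" ([row, column] in pixels, amid what is visible of it).
- outline_of(label, picture): "mask" (400x640 bool, what is visible of it) and "at" ([row, column] in pixels, amid what is visible of it).
The state is a dict: "time": time; "q": joint angles; "dq": joint speeds; "effort": joint torques, N m; "eef_pos": TCP position; "tool_rot": TCP orientation; "wrist_force": force on the tool from outside, world axes, zero at the start; "wrist_torque": the same for the moment, N m; "opening": opening from 0.0 (shut) to 1.0 (fully open).
Only numpy, scipy, OpenCV 4.12 (cv2) and the standard library are available. Lean on these libraries where they do the work, as an engineer would, in place of code of your own. Each camera call takes 0.05 s, during which the arm holds its last target. There are 200 camera calls.

## Task

Put the mixed stocks in the middle of the bench away where each kind belongs: the two round vials into empty openings of the blue rack, the two square bottles into the cells of the grey carrier, one to a cell, and the agar plate flat on the floor of the steel tray beside the plate that is already there. Everything ends standing upright or lying flat, fully down and released; set things down rather than dropping them, tip nothing over, and leave the vial and the plate that are already put away where they are.

Things in the scene. Friction and masses are not known exactly. Their poses are not given: they have to be found in the camera images.
- vial_1: clear round culture vial, standing upright: diameter 28.5 mm, barrel 95 mm high, brown food in the bottom, cream foam plug to 105 mm (about 32 g; grip the barrel, any height from 55 to 95 mm). Origin: centre of the underside, z up. Starts loose on the bench between the trays
- vial_2: a second vial, the same: clear round culture vial, standing upright: diameter 28.5 mm, barrel 95 mm high, brown food in the bottom, cream foam plug to 105 mm (about 32 g; grip the barrel, any height from 55 to 95 mm). Origin: centre of the underside, z up. Starts loose on the bench between the trays
- bottle_1: clear stock bottle, standing upright: square body 57 x 57 mm up to 62 mm, shoulder to 72 mm, round neck of 42 mm diameter from 72 to 103 mm, cream foam plug to 113 mm (about 95 g; grip the neck). Origin: centre of the underside, z up, x and y square to the sides of the body. Starts loose on the bench between the trays
- bottle_2: a second bottle, the same: clear stock bottle, standing upright: square body 57 x 57 mm up to 62 mm, shoulder to 72 mm, round neck of 42 mm diameter from 72 to 103 mm, cream foam plug to 113 mm (about 95 g; grip the neck). Origin: centre of the underside, z up, x and y square to the sides of the body. Starts loose on the bench between the trays
- plate: agar plate lying flat: closed clear round dish, diameter 60 mm, 15 mm high, dark reddish-brown jelly inside (about 30 g). Origin: centre of the underside, z up. Starts loose on the bench between the trays
- vial_rack: blue perforated vial rack, 110 (x) x 162 (y) mm. Its deck, top 44 mm above the bench, has six square 46 mm openings, centred at x = -26 and 26, y = -52, 0 and 52 mm; vials stand on the base plate below, top at 4 mm. The opening at (-26, -52) is already taken. Origin: centre of the underside, on the bench, z up. Fixed, at one of four places left and right of the loose things
- bottle_carrier: grey open box, 86 (x) x 167 (y) mm, 48 mm high, walls and floor 5 mm thick; a wall across the middle leaves two empty cells 76 x 76 mm, centred at x = 0, y = -40.5 and 40.5 mm. Origin: centre of the underside, on the bench, z up. Fixed, at one of four places left and right of the loose things
- plate_tray: shallow steel tray, 96 (x) x 180 (y) mm, floor 3 mm thick, lip 3 mm thick and 9 mm above the bench. A plate lies in its -y half; its +y half is free. Origin: centre of the underside, on the bench, z up. Fixed, at one of four places left and right of the loose things; the fourth place holds a closed pipette-tip box 85 x 125 x 50 mm, not part of the job
- racked_vial: the vial that already stands in the rack, the same as the loose ones. Origin: centre of the underside, z up
- tray_plate: the plate that already lies in the steel tray, the same as the loose one, centre near (0, -50) mm of the tray. Origin: centre of the underside, z up
Things that resemble listed ones, but are neither listed nor needed, are in the scene too. What is shaped like the vial_2 but orange, red or yellow is not meant.

How it is judged (in metres and radians):
At the end, for the whole second after the job is handed in: Both vials stand on the rack's base (underside below 8 mm, lean under 0.12 rad), both bottles on the carrier's floor (9 mm, 0.12 rad), the plate on the tray's floor (7 mm, 0.08 rad), all inside and at rest; the racked vial and the tray's first plate within 20 mm of their starts (x of vial_1 in the frame of vial_rack between -0.05 and 0.05 m and y of vial_1 in the frame of vial_rack between -0.076 and 0.076 m and z of each of vial_1, vial_2 in the frame of vial_rack below 0.008 m and angle between each of vial_1, vial_2, bottle_1, bottle_2, racked_vial's own z axis and vertical below 0.12 rad and linear speed of each of vial_1, vial_2, bottle_1, bottle_2, plate, racked_vial, tray_plate below 0.02 m/s and angular speed of each of vial_1, vial_2, bottle_1, bottle_2, plate below 0.2 rad/s and x of vial_2 in the frame of vial_rack between -0.05 and 0.05 m and y of vial_2 in the frame of vial_rack between -0.076 and 0.076 m and x of bottle_1 in the frame of bottle_carrier between -0.036 and 0.036 m and y of bottle_1 in the frame of bottle_carrier between -0.077 and 0.077 m and z of each of bottle_1, bottle_2 in the frame of bottle_carrier below 0.009 m and x of bottle_2 in the frame of bottle_carrier between -0.036 and 0.036 m and y of bottle_2 in the frame of bottle_carrier between -0.077 and 0.077 m and x of plate in the frame of plate_tray between -0.03 and 0.03 m and y of plate in the frame of plate_tray between -0.072 and 0.072 m and z of plate in the frame of plate_tray below 0.007 m and angle between each of plate, tray_plate's own z axis and vertical below 0.08 rad and distance of each of racked_vial, tray_plate from where it was at the start of the episode below 0.02 m); the robot touches nothing.
It fails at once if a loose vial, bottle or plate is tipped over (leans more than 0.6 rad) (angle between any of vial_1, vial_2, bottle_1, bottle_2, plate's own z axis and vertical above 0.6 rad).
It fails at once if a vial, bottle or plate is dropped: off the fingers it falls faster than 0.4 m/s with its underside over 20 mm above the bench ((height (world z) of vial_1 above 0.02 m and contact force between the fingers and vial_1 below 0.02 N and linear speed of vial_1 above 0.4 m/s) or (height (world z) of vial_2 above 0.02 m and contact force between the fingers and vial_2 below 0.02 N and linear speed of vial_2 above 0.4 m/s) or (height (world z) of bottle_1 above 0.02 m and contact force between the fingers and bottle_1 below 0.02 N and linear speed of bottle_1 above 0.4 m/s) or (height (world z) of bottle_2 above 0.02 m and contact force between the fingers and bottle_2 below 0.02 N and linear speed of bottle_2 above 0.4 m/s) or (height (world z) of plate above 0.02 m and contact force between the fingers and plate below 0.02 N and linear speed of plate above 0.4 m/s)).
It fails at once if the vial already racked or the plate already in the tray is shifted more than 20 mm (distance of any of racked_vial, tray_plate from where it was at the start of the episode above 0.02 m).
It also fails if it takes over 134 s, if anything falls off the work surface, if the arm or the gripper's body presses on something with over 40 N, if the wrist force passes 120 N, or if a joint passes its speed limit or range.

## Working session

There is one attempt and no reset: what is moved stays moved. The work goes in short steps, Python scripts to look and compute and a tool call to move; the robot and the scene stay as the last step left them, time stands still between calls to the robot, and variables do not carry over. Pictures are saved under pics/ and viewed, on a budget of 14 in all, crops included, one or two more only if the job needs it, and the job is handed in when it is done.

Besides the shell and the picture viewer there is one more tool, called after "Request:" as name(argument=value, ...), one argument or row to a line, values as JSON. arm_command: Moves the arm, as the interface text tells. Its arguments: {"type":"object","properties":{"targets":{"type":"array"},"newtons":{"type":"number"}},"required":["targets"]}

```bash
mkdir -p pics
cat > h.py <<'E'
from plant import *
import numpy as np, cv2
def save(p,n,crop=None,scale=1):
    f=p["frame"][:,:,::-1]
    if crop: r0,r1,c0,c1=crop; f=f[r0:r1,c0:c1]
    cv2.imwrite("pics/"+n,cv2.resize(f,None,fx=scale,fy=scale,interpolation=cv2.INTER_CUBIC))
def camT(p,s=None):
    if "extrinsics" in p: return np.array(p["extrinsics"])
    T=np.eye(4);T[:3,:3]=s["tool_rot"];T[:3,3]=s["eef_pos"]
    return T@np.array(p["mount"])
def ray(p,rc,z,s=None):
    "world point at height z seen at [row,col]"
    T=camT(p,s);K=np.array(p["intrinsics"])
    d=T[:3,:3]@np.linalg.solve(K,[rc[1],rc[0],1.]);o=T[:3,3]
    return o+d*(z-o[2])/d[2]
def proj(p,X,s=None):
    T=camT(p,s);x=np.array(p["intrinsics"])@(T[:3,:3].T@(np.array(X,float)-T[:3,3]))
    return x[1]/x[2],x[0]/x[2]
E
python3 - <<'E'
from h import *
np.set_printoptions(precision=2,suppress=True)
s=sense();print(s["eef_pos"],s["tool_rot"],s["opening"],s["time"])
for n in ["scene","side"]:
    p=get_image(n);save(p,n+"0.png",None,1.25)
    print(n,camT(p),p["intrinsics"])
    for l in ["vial_1","bottle_1","plate","vial_rack","bottle_carrier","plate_tray","racked_vial","tray_plate"]:
        print(l,[(np.round(b["at"]).tolist(),round(b["confidence"],2)) for b in boxes_of(l,p)])
p=get_image("wrist");print(p["mount"],p["intrinsics"])
E
```

```text
[ 253.77 -624.88  246.5 ] [[ 0.93  0.38 -0.  ]
 [ 0.38 -0.93  0.  ]
 [-0.   -0.   -1.  ]] 0.9985460513417531 0.0
scene [[  -0.37    0.54   -0.76 1348.75]
 [   0.93    0.21   -0.31  309.09]
 [  -0.01   -0.81   -0.58  644.36]
 [   0.      0.      0.      1.  ]] [[435.86   0.   320.12]
 [  0.   435.86 196.09]
 [  0.     0.     1.  ]]
vial_1 [([218.0, 312.0], 0.9), ([230.0, 282.0], 0.86), ([219.0, 234.0], 0.73), ([191.0, 297.0], 0.7), ([200.0, 280.0], 0.58), ([196.0, 261.0], 0.56)]
bottle_1 [([180.0, 364.0], 0.89), ([168.0, 317.0], 0.61)]
plate [([224.0, 349.0], 0.67)]
vial_rack [([166.0, 264.0], 0.94)]
bottle_carrier [([239.0, 440.0], 0.63)]
plate_tray [([198.0, 224.0], 0.81)]
racked_vial [([142.0, 246.0], 0.77), ([198.0, 221.0], 0.65)]
tray_plate [([191.0, 209.0], 0.77), ([190.0, 298.0], 0.34)]
side [[ -0.93  -0.27   0.25 354.27]
 [ -0.37   0.66  -0.65 546.43]
 [  0.    -0.7   -0.72 694.54]
 [  0.     0.     0.     1.  ]] [[462.62   0.   316.58]
 [  0.   462.62 206.01]
 [  0.     0.     1.  ]]
vial_1 [([188.0, 256.0], 0.95), ([212.0, 271.0], 0.94), ([201.0, 329.0], 0.84), ([174.0, 314.0], 0.8), ([149.0, 280.0], 0.73), ([182.0, 287.0], 0.61)]
bottle_1 [([215.0, 379.0], 0.75), ([273.0, 368.0], 0.58)]
plate [([263.0, 295.0], 0.93)]
vial_rack [([181.0, 408.0], 0.91)]
bottle_carrier [([349.0, 234.0], 0.62)]
plate_tray [([162.0, 341.0], 0.84), ([178.0, 410.0], 0.53)]
racked_vial [([144.0, 429.0], 0.96), ([215.0, 379.0], 0.43)]
tray_plate [([140.0, 353.0], 0.59)]
[[  -0.     -0.97   -0.25   66.93]
 [   1.     -0.      0.     -0.03]
 [  -0.     -0.25    0.97 -138.58]
 [   0.      0.      0.      1.  ]] [[299.27   0.   317.52]
 [  0.   299.27 205.59]
 [  0.     0.     1.  ]]
```

View pics/scene0.png

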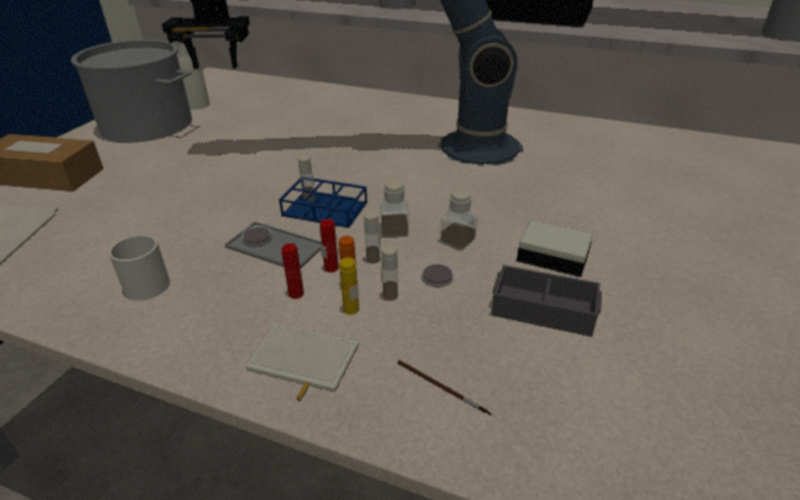

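View pics/side0.png

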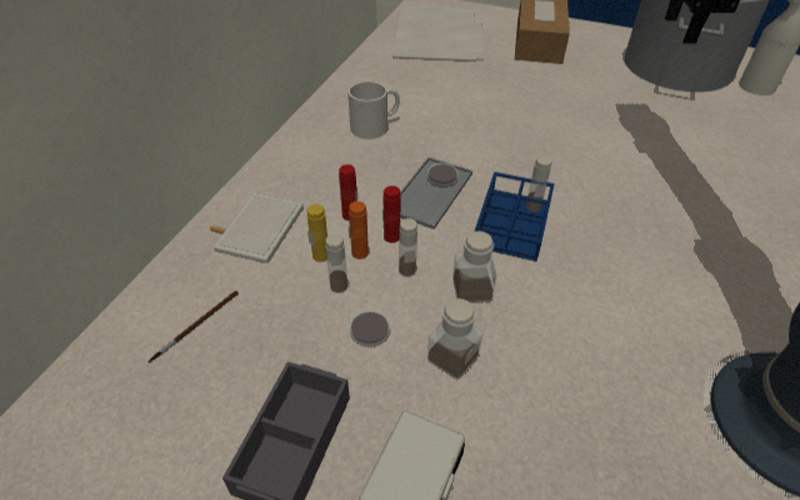

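Scene view (640-px frame, row, col): the clear loose vials are at (190,298) and (218,312). The look-alikes are red at (196,263) and (218,234), orange at (200,278) and yellow at (230,280). The clear barrel, brown food and cream plug fit only the first two. The bottles are at (168,315) and (180,366), the plate at (219,350), the rack at (160,259), the tray at (195,220), the carrier at (239,438) and the tip box at (198,444). I'll make one enlarged crop to confirm, and work out an overview pose.

```bash
cat >> h.py <<'E'
def tri(pa,a,pb,b):
    A=[];B=[]
    for p,rc in ((pa,a),(pb,b)):
        T=camT(p);d=T[:3,:3]@np.linalg.solve(np.array(p["intrinsics"]),[rc[1],rc[0],1.]);d/=np.linalg.norm(d)
        P=np.eye(3)-np.outer(d,d);A.append(P);B.append(P@T[:3,3])
    return np.linalg.lstsq(np.vstack(A),np.hstack(B),rcond=None)[0]
def delta(xyz,yaw=None):
    "tool-frame shift (mm) and turn to put TCP at xyz with tool-y axis at world angle yaw (mod pi)"
    s=sense();R=np.array(s["tool_rot"]);d=R.T@(np.array(xyz,float)-s["eef_pos"])
    t=0
    if yaw is not None:
        a=np.arctan2(R[1,1],R[0,1]);t=-((yaw-a+np.pi/2)%np.pi-np.pi/2)  # z down: turn sign flips
    print("delta",np.round(d,1),"turn",round(float(t),3),"ya",round(float(np.arctan2(R[1,1],R[0,1])),3),"pos",np.round(s["eef_pos"],1),"t",round(s["time"],2),"q7",round(s["q"][6],2))
E
python3 - <<'E'
from h import *
np.set_printoptions(precision=1,suppress=True)
p=get_image("scene");save(p,"crop1.png",(120,270,200,420),3)
b=get_image("side")
for n,x,y in [("vialA",(190,298),(201,327)),("vialB",(218,312),(212,270)),("botA",(168,316),(215,379)),("botB",(180,365),(273,365)),("plate",(219,350),(263,295)),("rack",(162,260),(175,412)),("tray",(195,220),(152,347)),("carr",(239,440),(349,234)),("box",(198,444),(365,333))]:
    print(n,tri(p,x,b,y))
delta([560,-60,330])
E
```

```text
vialA [569.9 -61.3  49.4]
vialB [659.6  11.4  51.9]
botA [463.7 -58.8  51.9]
botB [449.9  69.4  36.5]
plate [581.   74.6   8.3]
rack [ 436.6 -238.8   15.1]
tray [ 599.  -270.3    3.6]
carr [596.6 278.9  26.5]
box [445.7 257.6  33.9]
delta [ 496.2 -408.7  -82.4] turn 0.0 ya -1.185 pos [ 254.  -625.4  247.6] t 1.05 q7 -0.08
```

View pics/crop1.png

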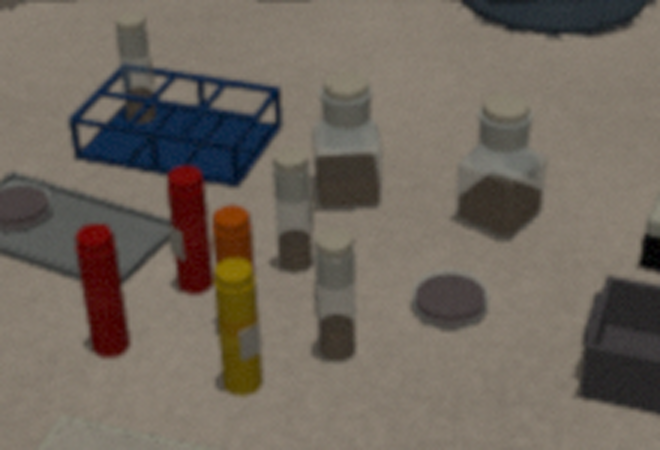

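The crop confirms it: the clear vials with brown food are at (190,298) and (218,312), and the coloured ones are decoys. Next I move to an overview above the bench.

Request:
arm_command(
  targets=[
    [1, [40, -30, -82], 0],
    [1, [490, -409, -82], 0.38],
    [1, [490, -409, -82], 0.38],
    [1, [490, -409, -82], 0.38],
    [1, [490, -409, -82], 0.38],
    [1, [490, -409, -82], 0.38],
    [1, [490, -409, -82], 0.38],
    [1, [490, -409, -82], 0.38],
  ],
)

```text
time: 2.05
eef_pos: [475.7, -209.8, 322.1]
tool_rot: [[1.0, 0.006, 0.001], [0.006, -1.0, -0.001], [0.001, 0.001, -1.0]]
wrist_force: [-0.0, -0.5, 0.9]
opening: 1.001
```

Run:
```python
from h import *
delta([540,-40,330],-np.pi/2)
```

```text
delta [  65.3 -169.4   -8. ] turn 0.006 ya -1.565 pos [ 475.7 -209.8  322.1] t 2.05 q7 -1.27
```

Request:
arm_command(
  targets=[
    [1, [0, -180, -10], 0],
    [1, [0, -180, -10], 0],
    [1, [0, -180, -10], 0],
    [1, [0, -180, -10], 0],
    [1, [0, -180, -10], 0],
    [1, [0, -180, -10], 0],
  ],
)

```text
time: 2.8
eef_pos: [473.9, -33.3, 331.4]
tool_rot: [[1.0, 0.003, -0.0], [0.003, -1.0, -0.0], [-0.0, 0.0, -1.0]]
wrist_force: [0.4, -0.6, -0.1]
opening: 1.002
```

Run:
```python
from h import *
s=sense();print(s["eef_pos"],s["dq"])
p=get_image("wrist");save(p,"w1.png",None,1.25)
for l,z in [("vial_1",100),("bottle_1",90),("plate",8),("vial_rack",44),("bottle_carrier",30),("plate_tray",5),("racked_vial",100),("tray_plate",10)]:
    for b in boxes_of(l,p): print(l,np.round(b["at"]),round(b["confidence"],2),np.round(ray(p,b["at"],z,s)))
```

```text
[473.9042863  -33.34557806 331.35788968] [ 0.00512119  0.00077395 -0.00553235  0.00124234 -0.00306626  0.00058142
 -0.00078864]
vial_1 [104. 341.] 0.96 [569. -61. 100.]
vial_1 [ 21. 283.] 0.93 [656.   5. 100.]
vial_1 [ 56. 391.] 0.86 [ 621. -117.  100.]
vial_1 [ 24. 351.] 0.69 [654. -70. 100.]
vial_1 [  1. 322.] 0.55 [676. -38. 100.]
vial_1 [  3. 404.] 0.41 [ 674. -127.  100.]
bottle_1 [194. 242.] 0.96 [460.  64.  90.]
bottle_1 [186. 338.] 0.59 [471. -60.  90.]
plate [100. 245.] 0.85 [583.  72.   8.]
bottle_carrier [79. 92.] 0.74 [607. 275.  30.]
plate_tray [ 77. 464.] 0.94 [ 614. -245.    5.]
racked_vial [219. 498.] 0.87 [ 429. -267.  100.]
tray_plate [ 88. 512.] 0.95 [ 599. -314.   10.]
```

View pics/w1.png

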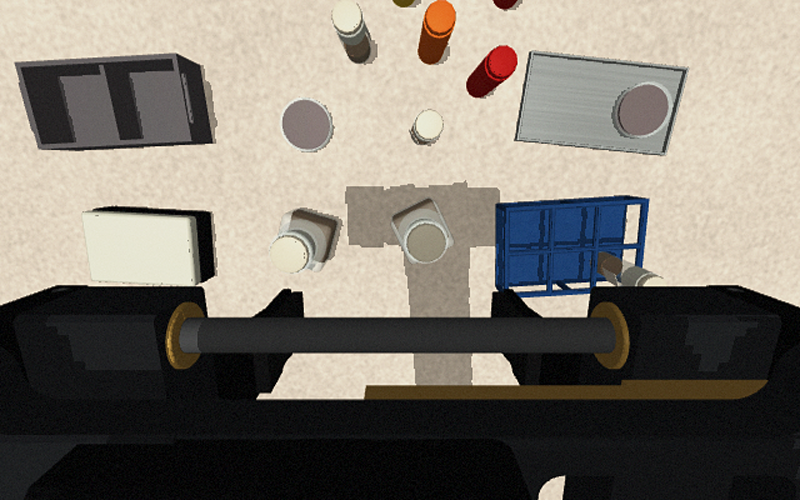

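The overview shows, in 800-px coordinates (row, col): carrier (100,115), plate (125,307), bottles (250,293) and (240,427), vials (25,347) and (125,428). The rack is at (245,572) with its occupied opening at lower right, and the tray is at (100,600) with its plate on the right. The red, orange and yellow decoys are at the top. I'll fit the model silhouettes to the network masks in all views.

```bash
cat >> h.py <<'E'
from scipy.optimize import minimize
def cyl(r,z0,z1):
    a=np.linspace(0,2*np.pi,40,endpoint=False)
    return np.array([[r*np.cos(t),r*np.sin(t),z] for z in(z0,z1) for t in a])
def box(a,b,z0,z1): return np.array([[i*a/2,j*b/2,z] for i in(-1,1) for j in(-1,1) for z in(z0,z1)])
SOL={"vial_1":[cyl(14.25,0,104)],"plate":[cyl(30,0,15)],"bottle_1":[np.vstack([box(57,57,0,62),cyl(21,72,72)]),cyl(21,72,112)],
 "vial_rack":[box(110,162,0,44)],"bottle_carrier":[box(86,167,0,48)],"plate_tray":[box(96,180,0,9)]}
def render(p,s,sol,v):
    c,q=np.cos(v[2]),np.sin(v[2]);m=np.zeros((400,640),np.uint8)
    T=np.linalg.inv(camT(p,s));K=np.array(p["intrinsics"])
    for P in sol:
        X=P@np.array([[c,q,0],[-q,c,0],[0,0,1]])+[v[0],v[1],v[3] if len(v)>3 else 0]
        x=(X@T[:3,:3].T+T[:3,3])@K.T; x=x[:,:2]/x[:,2:]
        cv2.fillConvexPoly(m,cv2.convexHull(np.round(x*16).astype(np.int32)),1,shift=4)
    return m>0
def fit(label,views,v0,tol=45,hull=False):
    "views: list of (picture,state); returns x,y,yaw, per-view IoU"
    ms=[]
    for p,s in views:
        r=proj(p,[v0[0],v0[1],20],s)
        o=[o for o in outline_of(label,p) if o["confidence"]>.3]
        o=sorted(o,key=lambda o:np.hypot(*(np.array(np.argwhere(o["mask"]).mean(0))-np.argwhere(render(p,s,SOL[label],v0)).mean(0))))
        if o:
            m=o[0]["mask"]
            if hull:
                h=cv2.convexHull(np.argwhere(m)[:,::-1].astype(np.int32));m=np.zeros((400,640),np.uint8);cv2.fillConvexPoly(m,h,1);m=m>0
            R=render(p,s,SOL[label],v0)
            if (R&m).sum()>.25*m.sum(): ms.append((p,s,m))
    if not ms: return None
    iou=lambda v:[(render(p,s,SOL[label],v)&m).sum()/(render(p,s,SOL[label],v)|m).sum() for p,s,m in ms]
    best=None
    ys=[v0[2]] if label in("vial_1","plate") else ([v0[2]+k*np.pi/8 for k in range(-2,2)] if label=="bottle_1" else [v0[2]])
    for y in ys:
        r=minimize(lambda v:-np.sum(iou([v[0],v[1],v[2]/50])),[v0[0],v0[1],y*50],method="Nelder-Mead",options=dict(initial_simplex=np.array([[v0[0],v0[1],y*50],[v0[0]+12,v0[1],y*50],[v0[0],v0[1]+12,y*50],[v0[0],v0[1],y*50+8]]),xatol=.1,fatol=1e-4,maxiter=200))
        if best is None or r.fun<best.fun: best=r
    v=best.x/[1,1,50]
    print(label,np.round(v,3),"iou",[(p.get("shot"),round(float(i),2)) for (p,_,_),i in zip(ms,iou(v))])
    return v
E
python3 - <<'E'
from h import *
s=sense();V=[(get_image("wrist"),s),(get_image("scene"),None),(get_image("side"),None)]
for l,v,h in [("vial_1",[569,-61,0],0),("vial_1",[656,8,0],0),("bottle_1",[467,-59,.3],0),("bottle_1",[455,66,.3],0),("plate",[582,73,0],0),("vial_rack",[440,-240,.05],1),("bottle_carrier",[597,279,0.05],1),("plate_tray",[602,-270,-.1],1)]:
    for vv in ([V[:1],V[1:],V] ):
        try: fit(l,vv,v,hull=h)
        except Exception as e: print(l,e)
# decoys rough base
for n,rc in [("red2",(88,480)),("orange",(58,432)),("redfar",None)]:
    if rc: print(n,np.round(ray(V[0][0],(rc[0]/1.25,rc[1]/1.25),10,s)))
E
```

```text
vial_1 [ 5.73367e+02 -6.21730e+01  1.53000e-01] iou [(7, 0.89)]
vial_1 [ 5.72833e+02 -6.12570e+01  2.00000e-03] iou [(8, 0.83), (9, 0.85)]
vial_1 [ 5.73013e+02 -6.19020e+01  1.28000e-01] iou [(7, 0.89), (8, 0.82), (9, 0.85)]
vial_1 [ 6.64108e+02  1.08280e+01 -6.80000e-02] iou [(7, 0.93)]
vial_1 [ 6.63368e+02  1.13920e+01 -7.30000e-02] iou [(8, 0.94), (9, 0.84)]
vial_1 [6.63432e+02 1.13640e+01 1.00000e-03] iou [(7, 0.92), (8, 0.94), (9, 0.83)]
bottle_1 [ 4.64302e+02 -6.22770e+01  4.56000e-01] iou [(7, 0.92)]
bottle_1 [ 4.62107e+02 -5.95240e+01  3.80000e-01] iou [(8, 0.91), (9, 0.84)]
bottle_1 [464.202 -60.682  -1.152] iou [(7, 0.91), (8, 0.9), (9, 0.83)]
bottle_1 [ 4.53511e+02  7.21520e+01 -3.20000e-01] iou [(7, 0.93)]
bottle_1 [ 4.50379e+02  7.43990e+01 -8.90000e-02] iou [(8, 0.89), (9, 0.89)]
bottle_1 [ 4.51332e+02  7.36680e+01 -1.24000e-01] iou [(7, 0.89), (8, 0.87), (9, 0.89)]
plate [5.82615e+02 7.25970e+01 4.30000e-02] iou [(7, 0.96)]
plate [5.8028e+02 7.2806e+01 1.4300e-01] iou [(8, 0.92), (9, 0.95)]
plate [5.81259e+02 7.28340e+01 1.19000e-01] iou [(7, 0.93), (8, 0.93), (9, 0.94)]
vial_rack [ 4.40928e+02 -2.39283e+02  6.90000e-02] iou [(8, 0.98), (9, 0.93)]
vial_rack [ 4.40928e+02 -2.39283e+02  6.90000e-02] iou [(8, 0.98), (9, 0.93)]
bottle_carrier [6.01073e+02 2.74921e+02 5.40000e-02] iou [(7, 0.99)]
bottle_carrier [5.99533e+02 2.74490e+02 4.90000e-02] iou [(8, 0.96), (9, 0.98)]
bottle_carrier [6.00231e+02 2.75018e+02 5.00000e-02] iou [(7, 0.97), (8, 0.96), (9, 0.98)]
plate_tray [ 6.05852e+02 -2.68300e+02 -9.60000e-02] iou [(7, 0.99)]
plate_tray [ 6.03986e+02 -2.67478e+02 -7.70000e-02] iou [(8, 0.93), (9, 0.87)]
plate_tray [ 6.05628e+02 -2.67791e+02 -9.10000e-02] iou [(7, 0.99), (8, 0.94), (9, 0.87)]
red2 [ 623. -126.   10.]
orange [654. -70.  10.]
```

All views agree within 1–3 mm. First pick is vial A at (573,-62): hover, then check from near.

Request:
arm_command(
  targets=[
    [0.7, [50, 14, 20], 0],
    [0.7, [99, 29, 80], 0],
    [0.7, [99, 29, 135], 0],
    [0.7, [99, 29, 135], 0],
    [0.7, [99, 29, 135], 0],
  ],
)

```text
time: 6.42
eef_pos: [573.6, -59.7, 197.9]
tool_rot: [[1.0, 0.006, 0.001], [0.006, -1.0, 0.0], [0.001, -0.0, -1.0]]
wrist_force: [-0.7, -0.2, 0.2]
opening: 0.706
```

Run:
```python
from h import *
s=sense();V=[(get_image("wrist"),s)]
fit("vial_1",V,[573,-62,0]);fit("vial_1",V,[663,11,0])
delta([573,-62,84])
```

```text
vial_1 [ 5.75642e+02 -6.28050e+01  6.70000e-02] iou [(10, 0.94)]
vial_1 [6.63161e+02 8.60700e+00 6.80000e-02] iou [(10, 0.9)]
delta [ -2.    2.1 115.6] turn 0.0 ya -1.565 pos [574.4 -59.8 199.6] t 6.58 q7 -1.67
```

Request:
arm_command(
  newtons=12,
  targets=[
    [0.7, [0, 3, 40], 0],
    [0.7, [0, 3, 80], 0],
    [0.7, [0, 3, 115], 0],
    [0.7, [0, 3, 115], 0],
    [0.2, [0, 3, 115], 0],
    [0.2, [0, 3, 115], 0],
    [0.2, [0, 3, 115], 0],
    [0.2, [0, 3, 115], 0],
  ],
)

```text
time: 7.58
eef_pos: [573.4, -63.1, 82.2]
tool_rot: [[1.0, 0.006, 0.001], [0.006, -1.0, -0.0], [0.001, 0.0, -1.0]]
wrist_force: [0.2, 0.4, 0.4]
opening: 0.33
```

Request:
arm_command(
  targets=[
    [0.2, [0, 0, 0], 0],
    [0.2, [0, 0, 0], 0],
    [0.2, [0, 0, -20], 0],
    [0.2, [0, 0, -70], 0],
    [0.2, [0, 0, -130], 0],
    [0.2, [0, 0, -150], 0],
    [0.2, [0, 0, -150], 0],
  ],
)

```text
time: 8.45
eef_pos: [573.8, -63.0, 232.9]
tool_rot: [[1.0, 0.006, 0.003], [0.006, -1.0, -0.0], [0.003, 0.001, -1.0]]
wrist_force: [0.1, 0.2, -0.9]
opening: 0.323
```

Request:
arm_command(
  targets=[
    [0.2, [-30, 32, 0], 0],
    [0.2, [-70, 77, 0], 0],
    [0.2, [-111, 122, 0], 0],
    [0.2, [-111, 122, 0], 0],
    [0.2, [-111, 122, 0], 0],
    [0.2, [-111, 122, 30], 0],
    [0.2, [-111, 122, 75], 0],
    [0.2, [-111, 122, 75], 0],
  ],
)

```text
time: 9.45
eef_pos: [461.1, -183.3, 153.3]
tool_rot: [[1.0, 0.009, -0.008], [0.009, -1.0, 0.004], [-0.008, -0.004, -1.0]]
wrist_force: [-0.5, -0.3, 0.6]
opening: 0.323
```

Run:
```python
from h import *
delta([463,-186,87])
p=get_image("side");save(p,"s2.png",(60,220,320,480),3)
```

```text
delta [ 2.3  3.  66.3] turn 0.0 ya -1.562 pos [ 461.1 -183.3  153.3] t 9.45 q7 -1.39
```

View pics/s2.png

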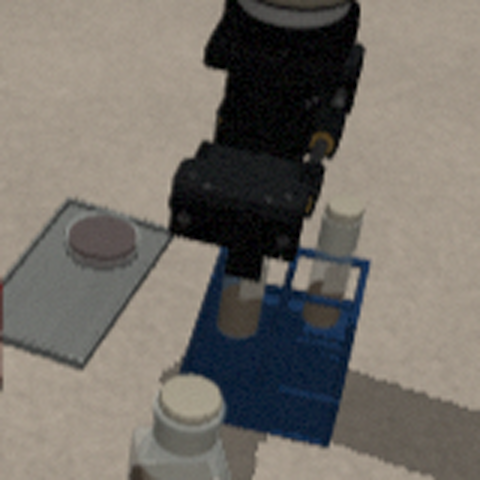

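The vial hangs at crop (310,240), about 70 mm up, over the rack's +y half. It is consistent with the computed opening, so I lower it.

Request:
arm_command(
  targets=[
    [0.2, [2, 3, 10], 0],
    [0.2, [2, 3, 30], 0],
    [0.2, [2, 3, 45], 0],
    [0.2, [2, 3, 56], 0],
    [0.2, [2, 3, 62], 0],
    [0.2, [2, 3, 66], 0],
    [0.2, [2, 3, 66], 0],
    [0.2, [2, 3, 66], 0],
  ],
)

```text
time: 10.5
eef_pos: [465.2, -188.8, 90.9]
tool_rot: [[1.0, 0.006, 0.001], [0.006, -1.0, -0.0], [0.001, 0.0, -1.0]]
wrist_force: [0.3, -0.1, 0.0]
opening: 0.32
```

Run:
```python
from h import *
delta([463,-186,86])
```

```text
delta [-2.1 -2.8  4.9] turn 0.0 ya -1.565 pos [ 465.2 -188.8   90.9] t 10.5 q7 -1.43
```

Request:
arm_command(
  targets=[
    [0.2, [-2, -3, 3], 0],
    [0.2, [-2, -3, 5], 0],
    [0.2, [-2, -3, 5], 0],
    [0.55, [-2, -3, 5], 0],
    [0.55, [-2, -3, 5], 0],
    [0.55, [-2, -3, 5], 0],
  ],
)

```text
time: 11.25
eef_pos: [462.8, -185.7, 85.5]
tool_rot: [[1.0, 0.006, -0.0], [0.006, -1.0, -0.0], [-0.0, 0.0, -1.0]]
wrist_force: [-0.3, -0.3, 0.2]
opening: 0.528
```

Run:
```python
from h import *
delta([463,-186,86])
p=get_image("side");save(p,"s3.png",(60,220,320,480),3)
```

```text
delta [ 0.2  0.3 -0.5] turn 0.0 ya -1.565 pos [ 462.8 -185.7   85.5] t 11.25 q7 -1.43
```

View pics/s3.png

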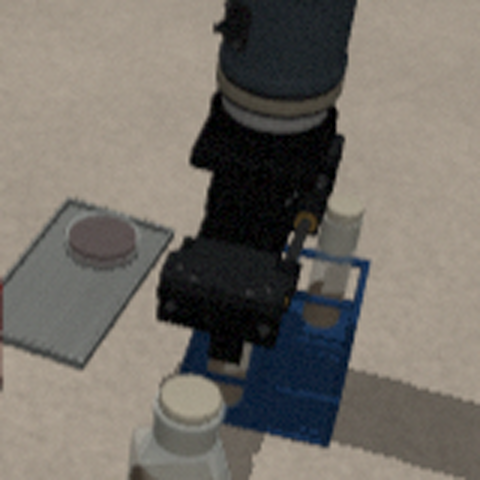

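The vial's food shows at crop (390,230), inside the corner opening, and it is released. Now I retreat and hover over vial B.

Request:
arm_command(
  targets=[
    [0.55, [0, 0, -40], 0],
    [0.7, [0, 0, -100], 0],
    [0.7, [30, -30, -150], 0],
    [0.7, [70, -70, -150], 0],
    [0.7, [115, -112, -150], 0],
    [0.7, [160, -154, -150], 0],
    [0.7, [201, -195, -150], 0],
    [0.7, [201, -195, -120], 0],
  ],
)

```text
time: 12.3
eef_pos: [666.4, 16.9, 207.0]
tool_rot: [[1.0, 0.013, 0.007], [0.013, -1.0, 0.004], [0.007, -0.004, -1.0]]
wrist_force: [-0.6, 0.1, 0.1]
opening: 0.702
```

Request:
arm_command(
  targets=[
    [0.7, [0, 0, 0], 0],
    [0.7, [0, 0, 0], 0],
    [0.7, [0, 0, 0], 0],
  ],
)

```text
time: 12.68
eef_pos: [663.1, 9.6, 207.1]
tool_rot: [[1.0, 0.004, 0.002], [0.004, -1.0, -0.0], [0.002, 0.0, -1.0]]
wrist_force: [-0.1, -0.1, -0.7]
opening: 0.701
```

Run:
```python
from h import *
s=sense();V=[(get_image("wrist"),s)]
fit("vial_1",V,[663,10,0])
delta([663,10,84])
```

```text
vial_1 [6.64946e+02 1.02930e+01 1.83000e-01] iou [(13, 0.9)]
delta [ -0.2  -0.2 122.8] turn 0.0 ya -1.566 pos [663.    9.8 206.8] t 12.78 q7 -1.81
```

Run:
```python
from h import *
p=get_image("scene");b=get_image("side")
print("yellow",tri(p,(230,280),b,(188,254)),"orange",tri(p,(202,277),b,(184,287)))
```

```text
yellow [719.44166583 -37.83144434  50.05842375] orange [656.55984452 -69.23488995  65.41075318]
```

Request:
arm_command(
  targets=[
    [0.6, [1, 0, 40], 0],
    [0.6, [1, 0, 85], 0],
    [0.6, [1, 0, 122], 0],
    [0.6, [1, 0, 122], 0],
    [0.6, [1, 0, 122], 0],
    [0.2, [1, 0, 122], 0],
    [0.2, [1, 0, 122], 0],
    [0.2, [1, 0, 122], 0],
  ],
)

```text
time: 13.88
eef_pos: [664.1, 10.5, 84.4]
tool_rot: [[1.0, 0.006, 0.001], [0.006, -1.0, -0.0], [0.001, 0.0, -1.0]]
wrist_force: [-0.4, 1.4, 0.8]
opening: 0.341
```

Request:
arm_command(
  targets=[
    [0.2, [0, 0, 0], 0],
    [0.2, [0, 0, 0], 0],
    [0.2, [0, 0, -20], 0],
    [0.2, [0, 0, -70], 0],
    [0.2, [0, 0, -130], 0],
    [0.2, [0, 0, -160], 0],
    [0.2, [0, 0, -160], 0],
    [0.2, [0, 0, -160], 0],
  ],
)

```text
time: 14.88
eef_pos: [662.9, 10.3, 242.8]
tool_rot: [[1.0, 0.006, -0.002], [0.006, -1.0, -0.0], [-0.002, 0.0, -1.0]]
wrist_force: [0.4, 0.1, -1.0]
opening: 0.323
```

Request:
arm_command(
  targets=[
    [0.2, [-40, 32, 0], 0],
    [0.2, [-85, 67, 0], 0],
    [0.2, [-130, 102, 0], 0],
    [0.2, [-175, 137, 0], 0],
    [0.2, [-215, 170, 0], 0],
    [0.2, [-252, 198, 0], 0],
    [0.2, [-252, 198, 0], 0],
    [0.2, [-252, 198, 0], 0],
  ],
)

```text
time: 15.88
eef_pos: [412.8, -188.4, 242.8]
tool_rot: [[1.0, 0.006, -0.001], [0.006, -1.0, 0.001], [-0.001, -0.001, -1.0]]
wrist_force: [0.6, 0.5, -1.3]
opening: 0.325
```

Request:
arm_command(
  targets=[
    [0.2, [0, 0, 0], 0],
    [0.2, [0, 0, 30], 0],
    [0.2, [0, 0, 60], 0],
    [0.2, [0, 0, 60], 0],
    [0.2, [0, 0, 60], 0],
  ],
)

```text
time: 16.5
eef_pos: [414.0, -188.6, 184.3]
tool_rot: [[1.0, 0.007, 0.001], [0.007, -1.0, -0.0], [0.001, 0.0, -1.0]]
wrist_force: [-0.3, -0.4, -0.2]
opening: 0.324
```

Run:
```python
from h import *
delta([411.4,-189.2,88.5])
```

```text
delta [-2.7  0.5 95.8] turn 0.0 ya -1.564 pos [ 414.  -188.6  184.3] t 16.5 q7 -1.31
```

Request:
arm_command(
  targets=[
    [0.2, [-3, 0, 20], 0],
    [0.2, [-3, 0, 45], 0],
    [0.2, [-3, 0, 65], 0],
    [0.2, [-3, 0, 80], 0],
    [0.2, [-3, 0, 90], 0],
    [0.2, [-3, 0, 94], 0],
    [0.2, [-3, 0, 94], 0],
    [0.2, [-3, 0, 94], 0],
  ],
)

```text
time: 17.5
eef_pos: [410.3, -189.1, 90.0]
tool_rot: [[1.0, 0.006, 0.001], [0.006, -1.0, -0.0], [0.001, 0.001, -1.0]]
wrist_force: [-0.6, 0.2, -0.1]
opening: 0.32
```

Run:
```python
from h import *
delta([411.4,-189.2,88.5])
```

```text
delta [1.1 0.1 1.5] turn 0.0 ya -1.565 pos [ 410.3 -189.1   90. ] t 17.5 q7 -1.39
```

Request:
arm_command(
  targets=[
    [0.2, [1, 0, 1], 0],
    [0.2, [1, 0, 2], 0],
    [0.2, [1, 0, 2], 0],
    [0.5, [1, 0, 2], 0],
    [0.5, [1, 0, 2], 0],
    [0.5, [1, 0, 2], 0],
    [0.5, [1, 0, -30], 0],
    [0.8, [1, 0, -80], 0],
  ],
)

```text
time: 18.5
eef_pos: [409.7, -188.5, 169.2]
tool_rot: [[1.0, 0.006, -0.004], [0.006, -1.0, 0.002], [-0.004, -0.002, -1.0]]
wrist_force: [1.3, -0.3, 0.1]
opening: 0.551
```

Request:
arm_command(
  targets=[
    [0.8, [0, 0, -60], 0],
    [0.8, [15, -40, -100], 0],
    [0.8, [30, -80, -130], 0],
    [0.8, [30, -105, -130], 0],
    [0.8, [30, -105, -130], 0],
    [0.8, [30, -105, -130], 0],
  ],
)

```text
time: 19.25
eef_pos: [439.8, -84.9, 299.0]
tool_rot: [[1.0, 0.005, -0.001], [0.005, -1.0, -0.0], [-0.001, 0.0, -1.0]]
wrist_force: [-0.1, -0.7, -0.0]
opening: 0.798
```

Run:
```python
from h import *
s=sense();p=get_image("wrist");V=[(p,s)];save(p,"w4.png",None,1)
V+=[(get_image("scene"),None),(get_image("side"),None)]
for vv in (V[:1],V[1:]):
    fit("bottle_1",vv,[464,-61,.42]);fit("bottle_1",vv,[452,73,-.2])
delta([464,-61,200])
```

```text
bottle_1 [ 4.63759e+02 -6.20580e+01  4.63000e-01] iou [(16, 0.94)]
bottle_1 [ 4.5222e+02  7.1255e+01 -2.0600e-01] iou [(16, 0.93)]
bottle_1 [ 4.62738e+02 -6.03340e+01  3.31000e-01] iou [(17, 0.93), (18, 0.85)]
bottle_1 [ 4.51113e+02  7.50390e+01 -1.03000e-01] iou [(17, 0.9), (18, 0.9)]
delta [ 23.9 -22.9  99.5] turn 0.0 ya -1.565 pos [440.2 -84.1 299.5] t 19.7 q7 -1.5
```

View pics/w4.png

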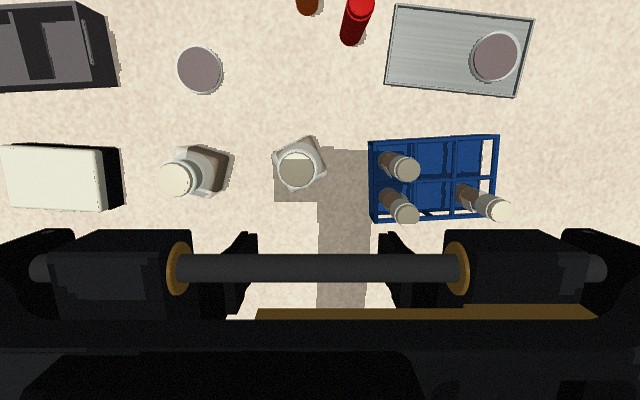

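Both vials stand upright in the rack's two +y openings, at (165,400) and (207,400). Bottle A is at (165,298) with yaw about 0.46, and bottle B at (170,195) with yaw about -0.25. Next I grip bottle A by the neck.

Request:
arm_command(
  newtons=15,
  targets=[
    [0.8, [12, -12, 50], 0],
    [0.8, [23, -23, 100], 0],
    [0.8, [23, -23, 120], 0],
    [0.8, [23, -23, 120], 0],
    [0.8, [23, -23, 120], 0],
  ],
)

```text
time: 20.32
eef_pos: [463.9, -60.9, 180.6]
tool_rot: [[1.0, 0.005, 0.002], [0.005, -1.0, -0.0], [0.002, 0.0, -1.0]]
wrist_force: [-0.2, -0.0, 0.5]
opening: 0.797
```

Run:
```python
from h import *
s=sense();V=[(get_image("wrist"),s)]
fit("bottle_1",V,[464,-61,.42])
delta([464,-61.5,100])
```

```text
bottle_1 [464.839 -61.906   0.469] iou [(19, 0.93)]
delta [-0.2  0.5 80.9] turn 0.0 ya -1.565 pos [464.  -60.9 180.9] t 20.43 q7 -1.66
```

Request:
arm_command(
  targets=[
    [0.8, [0, 1, 30], 0],
    [0.8, [0, 1, 60], 0],
    [0.8, [0, 1, 80], 0],
    [0.8, [0, 1, 80], 0],
    [0.8, [0, 1, 80], 0],
    [0.35, [0, 1, 80], 0],
    [0.35, [0, 1, 80], 0],
    [0.35, [0, 1, 80], 0],
  ],
)

```text
time: 21.42
eef_pos: [463.4, -61.7, 99.9]
tool_rot: [[1.0, 0.006, 0.001], [0.006, -1.0, -0.0], [0.001, 0.0, -1.0]]
wrist_force: [0.1, 0.4, -0.2]
opening: 0.544
```

Request:
arm_command(
  targets=[
    [0.35, [0, 0, 0], 0],
    [0.35, [0, 0, 0], 0],
    [0.35, [0, 0, -15], 0],
    [0.35, [0, 0, -50], 0],
    [0.35, [0, 0, -100], 0],
    [0.35, [0, 0, -145], 0],
    [0.35, [0, 0, -145], 0],
    [0.35, [0, 0, -145], 0],
  ],
)

```text
time: 22.42
eef_pos: [462.4, -61.7, 244.2]
tool_rot: [[1.0, 0.006, -0.001], [0.006, -1.0, -0.0], [-0.001, 0.0, -1.0]]
wrist_force: [0.0, 0.3, -1.6]
opening: 0.479
```

Run:
```python
from h import *
c,q=np.cos(.05),np.sin(.05)
for y in (-40.5,40.5): print(600.3-q*y,275+c*y)
delta([602.3,234.5,245])
```

```text
602.3241563554624 234.55061445400386
598.2758436445375 315.44938554599617
delta [ 141.7 -295.4   -1. ] turn 0.0 ya -1.565 pos [462.4 -61.7 244.2] t 22.43 q7 -1.61
```

Request:
arm_command(
  targets=[
    [0.35, [15, -40, 0], 0.05],
    [0.35, [31, -85, 0], 0.1],
    [0.35, [48, -132, 0], 0.16],
    [0.35, [65, -179, 0], 0.22],
    [0.35, [83, -226, 0], 0.28],
    [0.35, [100, -273, 0], 0.34],
    [0.35, [117, -320, 0], 0.4],
    [0.35, [131, -357, 0], 0.42],
  ],
)

```text
time: 23.42
eef_pos: [591.3, 297.5, 241.1]
tool_rot: [[0.916, -0.402, -0.006], [-0.402, -0.916, -0.001], [-0.005, 0.003, -1.0]]
wrist_force: [0.8, -0.5, -1.9]
opening: 0.476
```

Request:
arm_command(
  targets=[
    [0.35, [0, 0, 0], 0],
    [0.35, [0, 0, 0], 0],
    [0.35, [0, 0, 0], 0],
  ],
)

```text
time: 23.8
eef_pos: [592.1, 293.9, 243.7]
tool_rot: [[0.915, -0.405, -0.001], [-0.405, -0.915, -0.002], [-0.001, 0.002, -1.0]]
wrist_force: [-0.4, -0.6, -1.8]
opening: 0.479
```

Run:
```python
from h import *
delta([598.3,315.4,105])
s=sense();V=[(get_image("wrist"),s),(get_image("scene"),None),(get_image("side"),None)]
save(V[0][0],"w5.png")
for v in V: fit("bottle_carrier",[v],[600,275,.05],hull=True)
```

```text
delta [ -2.9 -22.4 138.7] turn 0.0 ya -1.987 pos [592.1 293.9 243.7] t 23.8 q7 -2.65
bottle_carrier [6.01345e+02 2.70944e+02 3.90000e-02] iou [(20, 0.86)]
bottle_carrier [5.99108e+02 2.73445e+02 4.40000e-02] iou [(22, 0.94)]
```

View pics/w5.png

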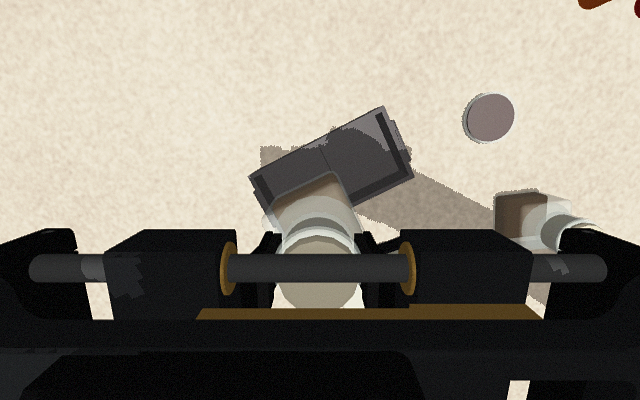

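Bottle A is held at (230,320) and its body is nearly square to the carrier. But q7 is at -2.65, right at its limit, so I turn the square bottle back a quarter turn instead.

Request:
arm_command(
  targets=[
    [0.35, [0, 0, 0], -0.17],
    [0.35, [0, 0, 0], -0.34],
    [0.35, [0, 0, 0], -0.51],
    [0.35, [0, -5, 0], -0.69],
    [0.35, [0, -10, 0], -0.87],
    [0.35, [-1, -15, 0], -1.05],
    [0.35, [-2, -20, 0], -1.23],
    [0.35, [-3, -22, 0], -1.41],
  ],
)

```text
time: 25.1
eef_pos: [598.3, 317.4, 244.7]
tool_rot: [[0.539, 0.842, 0.0], [0.842, -0.539, 0.0], [0.0, 0.0, -1.0]]
wrist_force: [-0.6, 0.7, -1.2]
opening: 0.476
```

Request:
arm_command(
  targets=[
    [0.35, [0, 0, 0], -0.16],
    [0.35, [0, 0, 0], -0.16],
    [0.35, [0, 0, 0], -0.16],
    [0.35, [0, 0, 0], -0.16],
  ],
)

```text
time: 25.6
eef_pos: [598.2, 317.4, 244.7]
tool_rot: [[0.404, 0.915, 0.0], [0.915, -0.404, -0.0], [-0.0, 0.0, -1.0]]
wrist_force: [0.1, 0.0, -1.1]
opening: 0.479
```

Run:
```python
from h import *
delta([598.3,315.4,105],-1.987+np.pi/2)
s=sense();V=[(get_image("wrist"),s)]
save(V[0][0],"w6.png")
fit("bottle_carrier",V,[600,275,.05],hull=True)
```

```text
delta [ -1.7   0.8 139.7] turn -0.0 ya -0.416 pos [598.2 317.4 244.7] t 25.6 q7 -1.26
bottle_carrier [6.01247e+02 2.77536e+02 5.20000e-02] iou [(23, 0.58)]
```

View pics/w6.png

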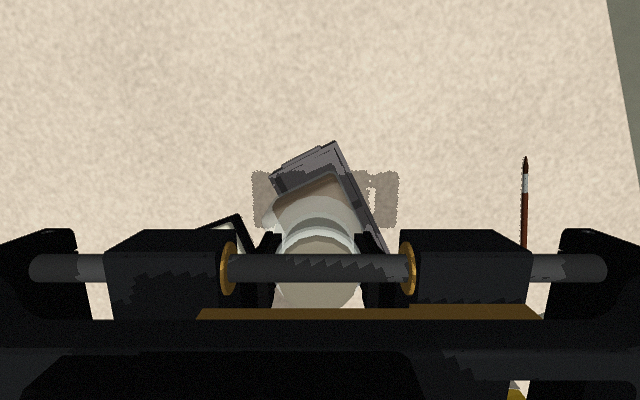

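The bottle edge at (200,285)–(172,330) runs parallel with the carrier rim at (170,275)–(142,335). Lowering now.

Request:
arm_command(
  targets=[
    [0.35, [-2, 1, 25], 0],
    [0.35, [-2, 1, 55], 0],
    [0.35, [-2, 1, 80], 0],
    [0.35, [-2, 1, 100], 0],
    [0.35, [-2, 1, 115], 0],
    [0.35, [-2, 1, 127], 0],
    [0.35, [-2, 1, 135], 0],
    [0.35, [-2, 1, 135], 0],
  ],
)

```text
time: 26.7
eef_pos: [598.2, 315.1, 109.2]
tool_rot: [[0.403, 0.915, -0.0], [0.915, -0.403, -0.0], [-0.0, -0.0, -1.0]]
wrist_force: [1.0, -0.4, -0.5]
opening: 0.475
```

Run:
```python
from h import *
delta([598.3,315.4,105])
```

```text
delta [0.3 0.  4.2] turn 0.0 ya -0.415 pos [598.2 315.1 109.2] t 26.7 q7 -1.33
```

Request:
arm_command(
  targets=[
    [0.35, [0, 0, 2], 0],
    [0.35, [0, 0, 4], 0],
    [0.35, [0, 0, 4], 0],
    [0.35, [0, 0, 4], 0],
    [0.7, [0, 0, 4], 0],
    [0.7, [0, 0, 4], 0],
    [0.7, [0, 0, 4], 0],
  ],
)

```text
time: 27.58
eef_pos: [598.4, 315.3, 105.8]
tool_rot: [[0.403, 0.915, 0.0], [0.915, -0.403, 0.0], [0.0, 0.0, -1.0]]
wrist_force: [-0.0, 0.4, -0.4]
opening: 0.678
```

Request:
arm_command(
  targets=[
    [0.7, [0, 0, -15], 0],
    [0.7, [0, 0, -60], 0],
    [0.7, [0, 0, -110], 0],
    [0.8, [0, 0, -140], 0],
    [0.8, [0, 0, -140], 0],
  ],
)

```text
time: 28.2
eef_pos: [599.3, 316.6, 249.9]
tool_rot: [[0.403, 0.915, 0.006], [0.915, -0.403, 0.004], [0.006, 0.004, -1.0]]
wrist_force: [0.4, 0.1, -0.4]
opening: 0.783
```

Run:
```python
from h import *
delta([452,72.5,200],-np.pi/2)
p=get_image("scene");save(p,"s7.png",(130,330,280,540),3)
```

```text
delta [-283.1  -36.6   48.1] turn 1.156 ya -0.415 pos [599.3 316.6 249.9] t 28.2 q7 -1.25
```

View pics/s7.png

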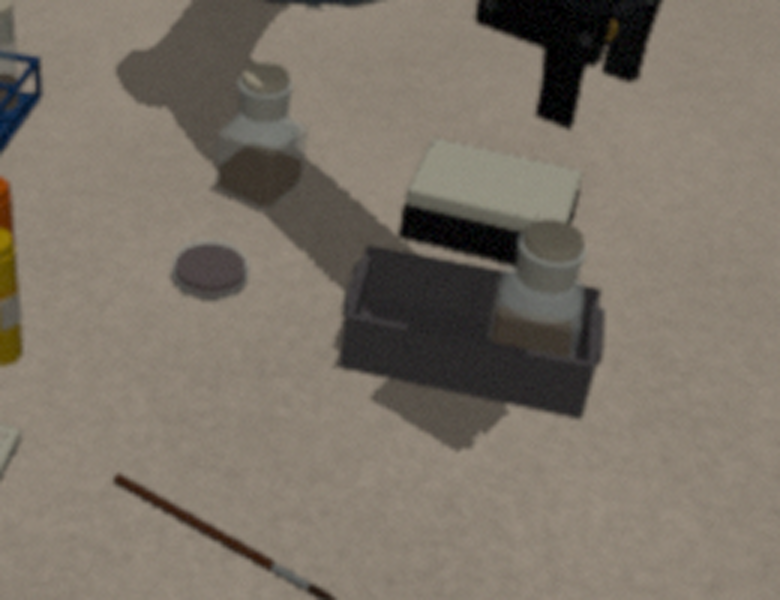

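Bottle A stands in the far cell at crop (290,540). Now I go over bottle B.

Request:
arm_command(
  targets=[
    [0.8, [-40, -5, 0], 0.1],
    [0.8, [-90, -12, 0], 0.25],
    [0.8, [-140, -18, 0], 0.4],
    [0.8, [-190, -24, 0], 0.55],
    [0.8, [-240, -31, 0], 0.7],
    [0.8, [-283, -37, 30], 0.785],
    [0.8, [-283, -37, 65], 0.785],
    [0.8, [-283, -37, 65], 0.785],
  ],
)

```text
time: 29.25
eef_pos: [447.6, 70.1, 178.0]
tool_rot: [[0.932, 0.362, -0.007], [0.362, -0.932, -0.001], [-0.007, -0.002, -1.0]]
wrist_force: [-0.3, 0.7, 0.5]
opening: 0.805
```

Request:
arm_command(
  targets=[
    [0.8, [0, 0, 0], 0],
    [0.8, [0, 0, 0], 0],
    [0.8, [0, 0, 0], 0],
  ],
)

```text
time: 29.62
eef_pos: [450.9, 71.6, 181.3]
tool_rot: [[0.932, 0.363, 0.002], [0.363, -0.932, 0.0], [0.002, 0.0, -1.0]]
wrist_force: [-0.9, 0.2, -0.3]
opening: 0.799
```

Run:
```python
from h import *
s=sense();V=[(get_image("wrist"),s)]
v=fit("bottle_1",V,[452,73,-.22])
delta([v[0],v[1],100],-1.2)
```

```text
bottle_1 [ 4.52696e+02  7.41340e+01 -2.78000e-01] iou [(25, 0.94)]
delta [ 2.8 -1.9 81. ] turn 0.0 ya -1.2 pos [450.7  71.4 181. ] t 29.73 q7 -1.61
```

Request:
arm_command(
  targets=[
    [0.8, [2, -2, 30], 0],
    [0.8, [2, -2, 60], 0],
    [0.8, [2, -2, 80], 0],
    [0.8, [2, -2, 80], 0],
    [0.8, [2, -2, 80], 0],
    [0.35, [2, -2, 80], 0],
    [0.35, [2, -2, 80], 0],
    [0.35, [2, -2, 80], 0],
  ],
)

```text
time: 30.72
eef_pos: [451.7, 73.7, 100.9]
tool_rot: [[0.932, 0.362, 0.001], [0.362, -0.932, -0.0], [0.001, 0.0, -1.0]]
wrist_force: [-0.1, 0.1, -0.1]
opening: 0.543
```

Request:
arm_command(
  targets=[
    [0.35, [0, 0, 0], 0],
    [0.35, [0, 0, 0], 0],
    [0.35, [0, 0, -15], 0],
    [0.35, [0, 0, -50], 0],
    [0.35, [0, 0, -100], 0],
    [0.35, [0, 0, -145], 0],
    [0.35, [0, 0, -145], 0],
    [0.35, [0, 0, -145], 0],
  ],
)

```text
time: 31.72
eef_pos: [450.7, 73.5, 245.3]
tool_rot: [[0.932, 0.362, -0.001], [0.362, -0.932, -0.001], [-0.001, 0.0, -1.0]]
wrist_force: [-0.4, 0.3, -0.7]
opening: 0.474
```

Run:
```python
from h import *
delta([602.3,234.5,245],-.88)
```

```text
delta [ 1.996e+02 -9.520e+01  1.000e-01] turn -0.32 ya -1.2 pos [450.7  73.5 245.3] t 31.73 q7 -1.55
```

Request:
arm_command(
  targets=[
    [0.35, [35, -16, 0], -0.05],
    [0.35, [80, -37, 0], -0.12],
    [0.35, [125, -59, 0], -0.2],
    [0.35, [165, -78, 0], -0.27],
    [0.35, [199, -95, 0], -0.32],
    [0.35, [199, -95, 0], -0.32],
    [0.35, [199, -95, 0], -0.32],
    [0.35, [199, -95, 0], -0.32],
  ],
)

```text
time: 32.72
eef_pos: [601.8, 233.1, 244.9]
tool_rot: [[0.771, 0.636, -0.001], [0.636, -0.771, -0.002], [-0.002, 0.0, -1.0]]
wrist_force: [-0.4, -0.3, 0.2]
opening: 0.477
```

Run:
```python
from h import *
s=sense();p=get_image("wrist");save(p,"w8.png")
delta([602.3,234.5,106],-.88)
```

```text
delta [  1.2  -0.9 139.3] turn -0.001 ya -0.881 pos [602.  233.2 245.3] t 32.77 q7 -1.57
```

View pics/w8.png

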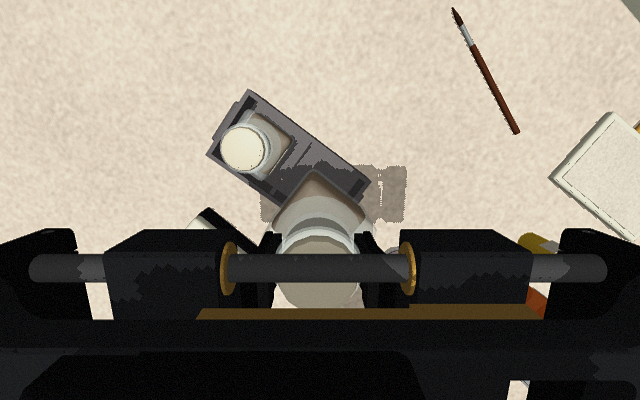

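Bottle B's edge, (172,315)–(205,365), is parallel to the carrier rim, and bottle A sits in its cell at (147,245). Lowering.

Request:
arm_command(
  targets=[
    [0.35, [1, -1, 25], 0],
    [0.35, [1, -1, 55], 0],
    [0.35, [1, -1, 80], 0],
    [0.35, [1, -1, 100], 0],
    [0.35, [1, -1, 115], 0],
    [0.35, [1, -1, 127], 0],
    [0.35, [1, -1, 135], 0],
    [0.35, [1, -1, 135], 0],
  ],
)

```text
time: 33.78
eef_pos: [602.5, 235.7, 110.2]
tool_rot: [[0.771, 0.637, -0.0], [0.637, -0.771, -0.0], [-0.001, -0.0, -1.0]]
wrist_force: [-0.3, 0.4, -0.2]
opening: 0.478
```

Run:
```python
from h import *
delta([602.3,234.5,106],-.88)
```

```text
delta [-1.   0.8  4.2] turn 0.0 ya -0.88 pos [602.5 235.7 110.2] t 33.77 q7 -1.65
```

Request:
arm_command(
  targets=[
    [0.35, [-1, 1, 2], 0],
    [0.35, [-1, 1, 4], 0],
    [0.35, [-1, 1, 4], 0],
    [0.35, [-1, 1, 4], 0],
    [0.7, [-1, 1, 4], 0],
    [0.7, [-1, 1, 4], 0],
    [0.7, [-1, 1, 4], 0],
  ],
)

```text
time: 34.65
eef_pos: [602.6, 234.4, 106.7]
tool_rot: [[0.771, 0.637, 0.0], [0.637, -0.771, 0.0], [0.0, 0.0, -1.0]]
wrist_force: [-0.4, 0.1, -1.2]
opening: 0.678
```

Request:
arm_command(
  targets=[
    [0.7, [0, 0, -15], 0],
    [0.7, [0, 0, -60], 0],
    [0.7, [0, 0, -110], 0],
    [1, [-20, 20, -130], -0.16],
    [1, [-50, 47, -130], -0.32],
    [1, [-80, 75, -130], -0.48],
    [1, [-110, 104, -130], -0.64],
    [1, [-119, 112, -80], -0.79],
  ],
)

```text
time: 35.65
eef_pos: [585.5, 69.4, 190.5]
tool_rot: [[0.09, 0.996, 0.01], [0.996, -0.09, -0.001], [-0.0, 0.01, -1.0]]
wrist_force: [0.1, -0.2, -0.6]
opening: 0.996
```

Request:
arm_command(
  targets=[
    [1, [0, 0, 0], 0],
    [1, [0, 0, 0], 0],
    [1, [0, 0, 0], 0],
  ],
)

```text
time: 36.02
eef_pos: [583.2, 74.2, 188.8]
tool_rot: [[0.089, 0.996, 0.004], [0.996, -0.089, 0.001], [0.001, 0.004, -1.0]]
wrist_force: [-0.1, -0.5, -0.1]
opening: 0.999
```

Run:
```python
from h import *
s=sense();V=[(get_image("wrist"),s)]
fit("plate",V,[581.8,72.8,0]);V=[(get_image("scene"),None),(get_image("side"),None)];fit("plate",V,[581.8,72.8,0])
delta([581.8,72.8,29],-.09)
```

```text
plate [ 5.8179e+02  7.2798e+01 -2.0000e-03] iou [(27, 0.95)]
plate [ 5.81877e+02  7.28500e+01 -4.00000e-03] iou [(28, 0.91), (29, 0.87)]
delta [  0.2  -0.7 158. ] turn 0.0 ya -0.09 pos [582.3  72.6 187. ] t 36.33 q7 -0.64
```

The plate is at (581.8,72.8). I'll use a diagonal closing direction (ya ≈ -0.87) so that at the tray the fingers stay inside the lip and the gripper body clears the red decoy.

Request:
arm_command(
  newtons=12,
  targets=[
    [1, [0, -1, 20], 0.17],
    [1, [0, -1, 50], 0.34],
    [1, [0, -1, 80], 0.51],
    [1, [0, -1, 105], 0.68],
    [1, [0, -1, 125], 0.78],
    [1, [0, -1, 125], 0.78],
    [1, [0, -1, 125], 0.78],
    [1, [0, -1, 125], 0.78],
  ],
)

```text
time: 37.33
eef_pos: [581.8, 72.5, 62.6]
tool_rot: [[0.764, 0.645, 0.002], [0.645, -0.764, 0.0], [0.002, 0.001, -1.0]]
wrist_force: [-0.3, 0.3, 1.0]
opening: 1.001
```

Run:
```python
from h import *
s=sense();V=[(get_image("wrist"),s)]
fit("plate",V,[578,76,0])
delta([581.8,72.8,30],-.87)
```

```text
plate [5.82124e+02 7.28800e+01 9.50000e-02] iou [(30, 0.79)]
delta [ 0.4 -0.3 32.4] turn 0.0 ya -0.87 pos [581.7  72.3  62.4] t 37.42 q7 -1.42
```

Request:
arm_command(
  targets=[
    [1, [0, 0, 15], 0],
    [1, [0, 0, 27], 0],
    [1, [0, 0, 32], 0],
    [1, [0, 0, 32], 0],
    [0.5, [0, 0, 32], 0],
    [0.5, [0, 0, 32], 0],
    [0.5, [0, 0, 32], 0],
    [0.5, [0, 0, 32], 0],
  ],
)

```text
time: 38.42
eef_pos: [581.3, 72.3, 29.8]
tool_rot: [[0.764, 0.645, 0.001], [0.645, -0.764, -0.0], [0.0, 0.0, -1.0]]
wrist_force: [0.9, -0.3, 1.0]
opening: 0.684
```

Request:
arm_command(
  targets=[
    [0.5, [0, 0, 0], 0],
    [0.5, [0, 0, 0], 0],
    [0.5, [0, 0, -10], 0],
    [0.5, [0, 0, -40], 0],
    [0.5, [0, 0, -90], 0],
    [0.5, [0, 0, -140], 0],
    [0.5, [0, 0, -180], 0],
    [0.5, [0, 0, -180], 0],
  ],
)

```text
time: 39.42
eef_pos: [583.0, 73.2, 213.7]
tool_rot: [[0.764, 0.645, 0.008], [0.645, -0.764, 0.001], [0.006, 0.004, -1.0]]
wrist_force: [-0.8, 0.1, -1.3]
opening: 0.684
```

Run:
```python
from h import *
p=get_image("scene");q=get_image("side")
for l in ("plate_tray",): fit(l,[(q,None),(p,None)],[605.6,-267.8,-.09],hull=True)
y=-.09;c,s_=np.cos(y),np.sin(y)
t=[605.6-s_*37,-267.8+c*37];print(t)
delta([t[0],t[1],210],-.87)
save(q,"s9.png",(40,300,200,500),2.6)
```

```text
plate_tray [ 6.03682e+02 -2.65416e+02 -8.30000e-02] iou [(32, 0.83), (31, 0.93)]
[np.float64(608.9255063203265), np.float64(-230.94974887855622)]
delta [-173.3  250.    -1.7] turn 0.0 ya -0.87 pos [580.2  71.9 208.2] t 39.62 q7 -1.31
```

View pics/s9.png

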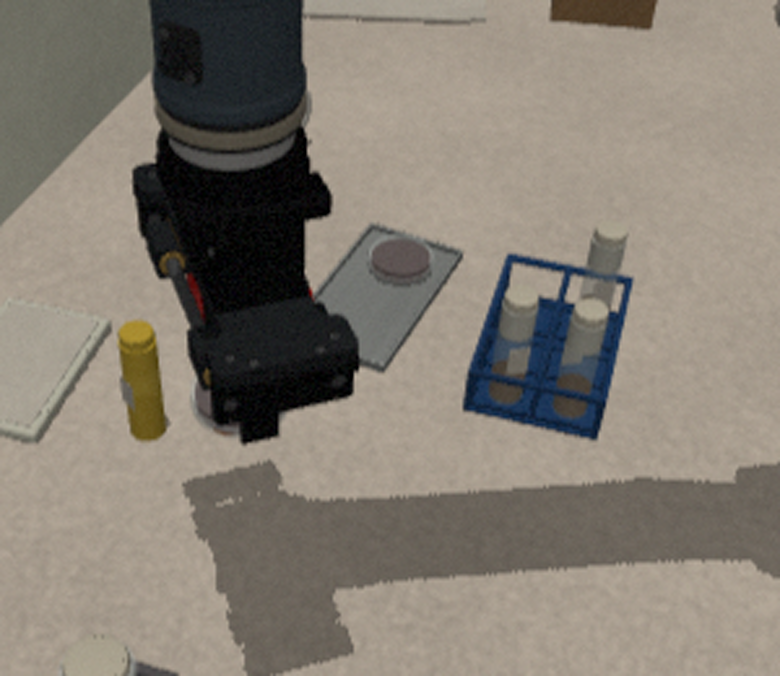

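The plate is held at (405,225) and both vials are in the rack at (340,515) and (345,585). Carry it to the tray.

Request:
arm_command(
  targets=[
    [0.5, [-24, 35, 0], 0],
    [0.5, [-54, 78, 0], 0],
    [0.5, [-84, 121, 0], 0],
    [0.5, [-114, 164, 0], 0],
    [0.5, [-144, 208, 0], 0],
    [0.5, [-173, 250, 0], 0],
    [0.5, [-173, 250, 0], 0],
    [0.5, [-173, 250, 0], 0],
  ],
)

```text
time: 40.62
eef_pos: [609.5, -229.4, 208.0]
tool_rot: [[0.764, 0.645, -0.002], [0.645, -0.764, 0.002], [-0.001, -0.003, -1.0]]
wrist_force: [-0.0, 1.2, -0.4]
opening: 0.681
```

Request:
arm_command(
  targets=[
    [0.5, [0, 0, 10], 0],
    [0.5, [0, 0, 40], 0],
    [0.5, [0, 0, 80], 0],
    [0.5, [0, 0, 110], 0],
    [0.5, [0, 0, 110], 0],
    [0.5, [0, 0, 110], 0],
    [0.5, [0, 0, 110], 0],
  ],
)

```text
time: 41.5
eef_pos: [611.3, -230.1, 101.3]
tool_rot: [[0.764, 0.645, 0.003], [0.645, -0.764, -0.001], [0.002, 0.003, -1.0]]
wrist_force: [-0.6, -0.8, -0.1]
opening: 0.685
```

Run:
```python
from h import *
s=sense();p=get_image("wrist");save(p,"w10.png")
fit("plate_tray",[(p,s)],[605.6,-267.8,-.09],hull=True)
delta([609,-231,34],-.87)
```

```text
plate_tray [ 6.05574e+02 -2.67057e+02 -9.40000e-02] iou [(33, 0.78)]
delta [-1.9 -0.9 67. ] turn 0.0 ya -0.87 pos [ 610.9 -230.4  101. ] t 41.6 q7 -0.86
```

View pics/w10.png

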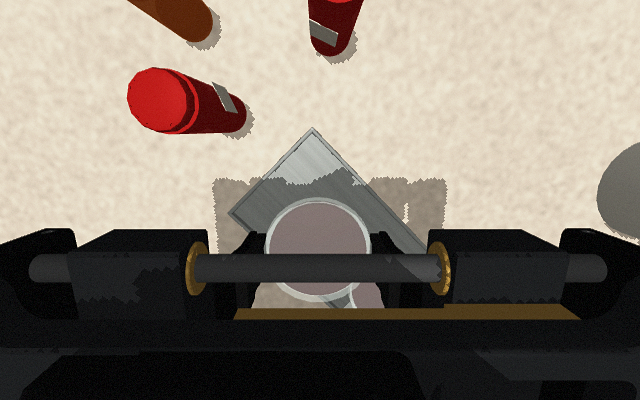

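The plate is held level at (250,318) over the free half of the tray. The red decoy at (100,190) is clear of the gripper body. Lowering.

Request:
arm_command(
  targets=[
    [0.5, [-2, -1, 20], 0],
    [0.5, [-2, -1, 38], 0],
    [0.5, [-2, -1, 50], 0],
    [0.5, [-2, -1, 58], 0],
    [0.5, [-2, -1, 63], 0],
    [0.5, [-2, -1, 65], 0],
    [0.5, [-2, -1, 65], 0],
    [0.5, [-2, -1, 65], 0],
  ],
)

```text
time: 42.6
eef_pos: [608.3, -230.9, 35.0]
tool_rot: [[0.764, 0.645, 0.001], [0.645, -0.764, -0.0], [0.0, 0.001, -1.0]]
wrist_force: [-0.1, 0.6, -0.2]
opening: 0.682
```

Run:
```python
from h import *
delta([609,-231,33],-.87)
```

```text
delta [0.5 0.5 2. ] turn -0.0 ya -0.87 pos [ 608.3 -230.9   35. ] t 42.6 q7 -0.89
```

Two millimetres more, then open only slightly to stay inside the lip, and rise.

Request:
arm_command(
  targets=[
    [0.5, [0, 0, 1], 0],
    [0.5, [0, 0, 2], 0],
    [0.5, [0, 0, 2], 0],
    [0.5, [0, 0, 2], 0],
    [0.74, [0, 0, 2], 0],
    [0.74, [0, 0, 2], 0],
    [0.74, [0, 0, 2], 0],
  ],
)

```text
time: 43.48
eef_pos: [607.9, -230.8, 32.4]
tool_rot: [[0.764, 0.645, -0.0], [0.645, -0.764, 0.0], [-0.0, -0.0, -1.0]]
wrist_force: [-0.1, 1.1, -0.3]
opening: 0.738
```

Request:
arm_command(
  targets=[
    [0.74, [0, 0, -5], 0],
    [0.74, [0, 0, -20], 0],
    [0.8, [0, 0, -60], 0],
    [0.9, [0, 0, -120], 0],
    [1, [0, 0, -180], 0],
    [1, [-40, 0, -240], 0],
    [1, [-100, 0, -290], 0],
    [1, [-100, 0, -290], 0],
  ],
)

```text
time: 44.48
eef_pos: [530.4, -297.8, 327.1]
tool_rot: [[0.767, 0.642, 0.004], [0.642, -0.767, -0.005], [0.0, 0.006, -1.0]]
wrist_force: [0.1, 0.6, -0.0]
opening: 0.998
```

Run:
```python
from h import *
V=[(get_image("side"),None),(get_image("scene"),None)]
s=sense();W=[(get_image("wrist"),s)]
save(V[1][0],"s11.png",(100,300,180,520),2.3);save(W[0][0],"w11.png")
for v in (V,W):
    fit("plate",v,[608.5,-231,0]);fit("plate",v,[600,-317,0])
fit("vial_1",V,[463,-186,0]);fit("vial_1",V,[411,-189,0])
fit("bottle_1",V,[602,234,.05]);fit("bottle_1",V,[598,315,.05])
print(s["eef_pos"],s["opening"],s["time"])
```

```text
plate [ 6.06956e+02 -2.31912e+02  1.14000e-01] iou [(34, 0.92), (35, 0.56)]
plate [ 6.09568e+02 -2.30118e+02  1.06000e-01] iou [(36, 0.94)]
vial_1 [ 4.6164e+02 -1.8403e+02  7.9000e-02] iou [(34, 0.76), (35, 0.72)]
vial_1 [ 4.09055e+02 -1.88804e+02 -5.80000e-02] iou [(34, 0.89), (35, 0.6)]
bottle_1 [6.01566e+02 2.35108e+02 8.40000e-02] iou [(34, 0.8), (35, 0.69)]
bottle_1 [ 5.97502e+02  3.16958e+02 -2.00000e-02] iou [(34, 0.83), (35, 0.69)]
[ 530.77568551 -297.820532    326.32425599] 1.0011136793088307 44.575
```

View pics/s11.png

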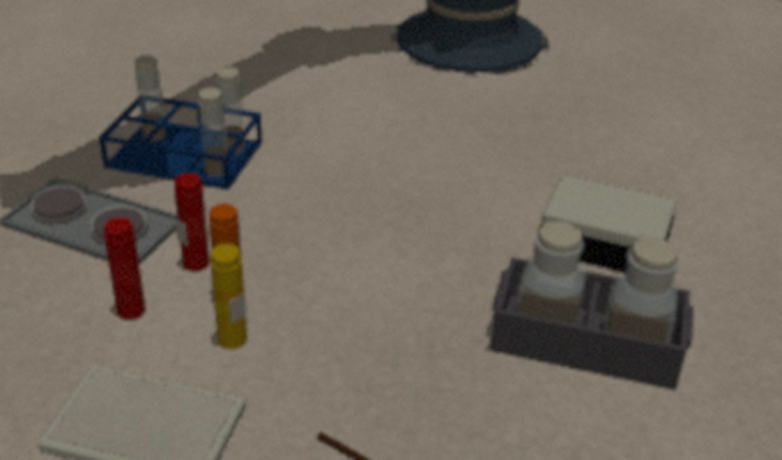

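View pics/w11.png

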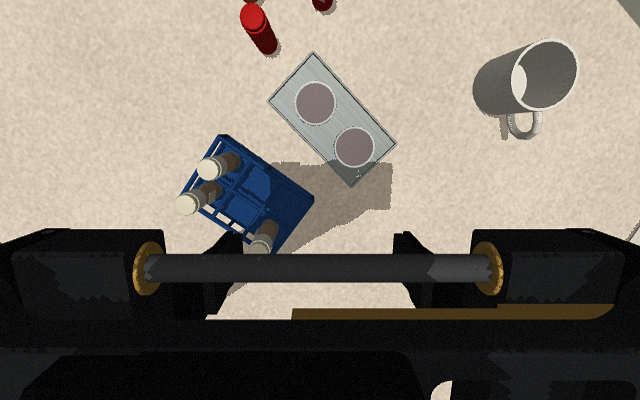

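Both plates lie flat in the tray at wrist (103,315) and (147,355), and three vials stand in the rack. The scene crop shows both bottles upright in separate carrier cells, at (270,555) and (290,645). The arm is clear, so I hand in.

```bash
python3 -c "
from h import *
print(finish_job())"
```

```text
the job is handed in; nothing more can be done
None
```

The job is handed in, with all five items put away, at about 45 s of the 134 s allowed.

- **Vials:** both stand in the blue rack, in its two +y openings.
- **Bottles:** one stands in each cell of the grey carrier, roughly square to the walls. Bottle A needed an extra quarter turn on the way because the last joint had reached its limit.
- **Plate:** it lies flat in the free half of the steel tray.

**Last checks:** the final scene and wrist pictures show everything upright or flat and inside its holder, with the gripper open and about 300 mm above the tray. Position fits agreed with the intended spots within about 3 mm.

**What was weaker:**
- **Overlap of the fits:** the rack and carrier partly hide the vials and bottles, so those fits overlapped less well (0.60–0.89). The plate also scored only 0.56 in the scene view.
- **Tray's first plate:** my numerical check of it returned no match, so that it stayed put rests on the pictures only.
- **Racked vial:** I did not fit it numerically. The pictures show it still standing in its opening.
- **Resting heights:** I took these from the height at which each item was released and did not measure them separately.

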